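Point out what the recipe needs in the spice drawer

ROBOT

A 6-joint arm with a two-finger parallel gripper is mounted at the origin on the work surface. World frame = base frame: x ahead of the robot, y to its left, z up, the work surface at z = 0. Lengths are in m, angles in rad, forces in N, time in s.
With the tool pointing down it reaches from about 0.3 to 0.775 m from the base axis. Payload 14.6 kg.
Tool frame: the origin (TCP) lies between the finger pads, 19 mm behind the fingertips; this is the grasp point; z points along the fingers, y is the line along which they close (so a half turn about z gives the same grasp; the last joint's range is limited). The gripper opens to 94 mm and grips with 3 to 60 N. Pads are 16 mm wide; open, the fingers measure 119 mm over their backs; the gripper's body (75 mm by 177 mm) begins 78 mm behind the grasp point.
Start: joints at [1.154, 0.3, 1.521, -0, 1.321, -0.067], TCP at [0.188, 0.517, 0.224] pointing down, gripper open.
Joint ranges: [-3.03, 3.03], [-0.79, 2.21], [0.23, 2.52], [-1.04, 4.18], [0, 3.07], [-2.55, 2.55]. Speed limits (rad/s): [2.22, 2.22, 2.57, 3.14, 3.14, 3.14].

INTERFACE

Orientations are given as a unit quaternion [w, x, y, z].
In Python, from cell import manip gives the robot as it stands. Calls block until the motion is done:
- manip.goto(position, orientation): joint-space move of the TCP to a pose.
- manip.move_linear(position, orientation=None, velocity=0.15, f_stop=None): straight line of the TCP; orientation=None keeps the orientation; velocity is the mean speed in m/s. With f_stop (N) it stops when the force on the tool has changed by that much, and returns True; else False.
- manip.move_j(angles): joint-space move.
- manip.gripper_to(opening, force=None): finger opening in m; force is the grip in N (None keeps the last); returns when the fingers have stopped.
- manip.hold(seconds).
- manip.inverse_kinematics(position, orientation): joint angles nearest the present ones, or None.
- manip.get_image(name): name is "scene" or "top" or "wrist"; returns the picture (480x640x3 uint8, red, green, blue); there is no depth.
- manip.camera_info(name): a dict with "fx", "fy", "cx", "cy" (pixels), "R" (3x3) and "t" (3): a world point X has camera coordinates R X + t. Camera axes: x right, y down, z forward; pixel columns grow to the right and rows downward; lengths in m; the calibration is good to about 2 mm. The wrist camera is an equidistant fisheye: a pixel r from the principal point sees the ray r / f radians off the axis. A picture is of the moment at which its call begins: read the wrist's pose just before it. camera_info takes no time and is no camera call; for the wrist camera it gives the pose at the moment of the call.
A pose or a line that the arm cannot do raises manip.Unreachable and nothing moves.
- manip.hand_in(): hands the job in; it is judged then, once.
Readings, each from a call of its own:
- manip.current_clock(): time.
- manip.current_joints(): joint angles.
- manip.current_joint_vel(): joint speeds.
- manip.current_joint_efforts(): joint torques, N m.
- manip.current_tcp_pos(): TCP position.
- manip.current_tool_rot(): TCP orientation.
- manip.current_contact_force(): force on the tool from outside, world axes, zero at the start.
- manip.current_ft_torque(): the same for the moment, N m.
- manip.current_opening(): finger opening in m.
- manip.current_grip_force(): force on a finger pad.
Only numpy, scipy, OpenCV 4.12 (cv2) and the standard library are available. Lean on these libraries where they do the work, as an engineer would, in place of code of your own. Each camera call takes 0.05 s, during which the arm holds its last target. There are 200 camera calls.

TASK

Show the cook what to take, in order of use: with the fingers straight down, point at the cap of the red-marked spice tube, then at the bowl of the green scoop, then at the button on the lid of the round tin, each time holding still for two seconds with the fingertips centred about two centimetres above it. Travel high between them and do not come down over any other tube. Touch and move nothing at all, and finish still pointing at the tin.

Things in the scene. Friction and masses are not known exactly. Their poses are not given: they have to be found in the camera images.
- drawer: fixed grey open drawer on the table, 300 (x) by 440 mm (y), walls 90 mm high, front panel 470 by 100 mm with bar handle at -x. Origin: underside centre; x away from the robot, z up. Three clear acrylic tiers along y, 86 mm deep, tops at z = 20, 65, 105 mm, centred at x = -86, 0, +86 mm: tubes on the lowest, scoop and tin (either order) on the middle, spoon and jar on the highest.
- tube_red: upright glass spice tube, 34 mm across with a 37 mm steel cap, 130 mm tall overall, holding cinnamon sticks; a red band round the glass and a red disc on top of the cap. Loose. Origin: centre of its underside, z up, so the cap's top is at z = +130 mm.
- tube_yellow: upright glass spice tube, 34 mm across with a 37 mm steel cap, 130 mm tall overall, holding nutmegs; a yellow band round the glass and a yellow disc on top of the cap. Loose. Origin: centre of its underside, z up, so the cap's top is at z = +130 mm.
- tube_blue: upright glass spice tube, 34 mm across with a 37 mm steel cap, 130 mm tall overall, holding vanilla pods; a blue band round the glass and a blue disc on top of the cap. Loose. Origin: centre of its underside, z up, so the cap's top is at z = +130 mm.
- tube_white: upright glass spice tube, 34 mm across with a 37 mm steel cap, 130 mm tall overall, holding black cardamom pods; a white band round the glass and a white disc on top of the cap. Loose. Origin: centre of its underside, z up, so the cap's top is at z = +130 mm.
- scoop: green silicone pinch scoop lying on the middle tier: a round open bowl 38 mm across, rim 18 mm high, and a flat handle 12 mm wide and 8 mm high that reaches along +y to 73 mm from the bowl's centre. Loose. Origin: underside of the bowl's centre, z up.
- tin: round aluminium tin on the middle tier, 71 mm across, 44 mm tall to the lid, with a steel spring button 24 mm across in the lid's centre whose top is 51 mm above the underside. Loose. Origin: centre of its underside, z up.
- spoon: short birch spoon, 130 mm long, lying lengthwise along the highest tier, under 25 mm high. Loose bystander. Origin: its underside.
- jar: small closed jar, 44 mm across, 50 mm tall, on the highest tier. Loose bystander. Origin: centre of its underside.
- mill: dark wooden pepper mill, 54 mm across, 150 mm tall, standing on the table left of the drawer. Loose bystander. Origin: centre of its underside.
- mortar: marble mortar bowl, 110 mm across, 70 mm tall, on the table right of the drawer. Loose bystander. Origin: centre of its underside.

How it is judged:
On the way, in this order (a step that is already met when the one before it is completed fails the run):
1. the fingers point down at the cap of the red-marked tube, for 1.5 s (horizontal distance between the grasp point and tube_red below 0.02 m and z of the grasp point in the frame of tube_red between 0.138 and 0.2 m and angle between the grasp point's own z axis and vertical above 2.6 rad), for 1.5 s.
2. then they point down at the bowl of the green scoop, for 1.5 s (horizontal distance between the grasp point and scoop below 0.022 m and z of the grasp point in the frame of scoop between 0.026 and 0.088 m and angle between the grasp point's own z axis and vertical above 2.6 rad), for 1.5 s.
3. then they point down at the tin's button, for 1.5 s (horizontal distance between the grasp point and tin below 0.022 m and z of the grasp point in the frame of tin between 0.059 and 0.121 m and angle between the grasp point's own z axis and vertical above 2.6 rad), for 1.5 s.
At the end, for the whole second after the job is handed in: The tool points down (within 30 degrees) at the tin's button: TCP within 22 mm of its axis and 8 to 70 mm above its top (for tube and scoop likewise, within 20 and 22 mm of the axis of cap or bowl); every loose thing is at rest within 8 mm of where it began (all of step 3 and distance of each of tube_red, tube_yellow, tube_blue, tube_white, scoop, tin, spoon, jar, mill, mortar from where it was at the start of the episode below 0.008 m and linear speed of each of tube_red, tube_yellow, tube_blue, tube_white, scoop, tin, spoon, jar, mill, mortar below 0.02 m/s); the robot touches nothing.
It fails at once if the robot touches the drawer or anything in or beside it (contact force between any of the arm, the fingers and tube_red above 0.3 N or contact force between any of the arm, the fingers and tube_yellow above 0.3 N or contact force between any of the arm, the fingers and tube_blue above 0.3 N or contact force between any of the arm, the fingers and tube_white above 0.3 N or contact force between any of the arm, the fingers and scoop above 0.3 N or contact force between any of the arm, the fingers and tin above 0.3 N or contact force between any of the arm, the fingers and spoon above 0.3 N or contact force between any of the arm, the fingers and jar above 0.3 N or contact force between any of the arm, the fingers and mill above 0.3 N or contact force between any of the arm, the fingers and mortar above 0.3 N or contact force between any of the arm, the fingers and drawer above 0.3 N).
It fails at once if a loose thing is moved, tipped or lifted (distance of any of tube_red, tube_yellow, tube_blue, tube_white, scoop, tin, spoon, jar, mill, mortar from where it was at the start of the episode above 0.008 m or angle between any of tube_red, tube_yellow, tube_blue, tube_white, mill's own z axis and vertical above 0.2 rad).
It fails at once if the tool comes down over one of the other tubes (TCP within 20 mm of its axis, less than 60 mm above its cap) ((horizontal distance between the grasp point and tube_yellow below 0.02 m and z of the grasp point in the frame of tube_yellow below 0.19 m) or (horizontal distance between the grasp point and tube_blue below 0.02 m and z of the grasp point in the frame of tube_blue below 0.19 m) or (horizontal distance between the grasp point and tube_white below 0.02 m and z of the grasp point in the frame of tube_white below 0.19 m)).
It also fails if it takes over 58 s, if anything falls off the work surface, if the arm or the gripper's body presses on something with over 40 N, if the wrist force passes 120 N, or if a joint passes its speed limit or range.

## Working session

There is one attempt and no reset: what is moved stays moved. The work goes in short steps, each a Python script; the robot and the scene stay as the last script left them, time stands still between calls to the robot, and variables do not carry over. Pictures are saved under pics/ and viewed, at most 10 in all, crops included, and the job is handed in when it is done.

```bash
mkdir -p pics; python3 - <<'E'
from cell import manip
import cv2,numpy as np
for n in ("top","scene"):
    im=manip.get_image(n); cv2.imwrite(f"pics/{n}0.png",im[:,:,::-1])
    c=manip.camera_info(n); print(n,c, -np.array(c["R"]).T@np.array(c["t"]))
print(manip.current_clock(),manip.current_tool_rot(),manip.current_tcp_pos())
E
```

```text
top {'fx': 594.8889769757246, 'fy': 594.8889769757246, 'cx': 317.79391699808474, 'cy': 243.75876100051784, 'R': array([[-4.69458885e-03, -9.99987578e-01, -1.67500638e-03],
       [-9.85290202e-01,  4.91171614e-03, -1.70818890e-01],
       [ 1.70824995e-01,  8.48442920e-04, -9.85301021e-01]]), 't': array([-0.00538416,  0.5977318 ,  1.49307399])} [ 0.33385965 -0.00958677  1.57322219]
scene {'fx': 440.2211272767326, 'fy': 440.2211272767326, 'cx': 324.461082673097, 'cy': 239.301300170563, 'R': array([[-0.19647426,  0.98048552,  0.00678315],
       [ 0.83671522,  0.17126351, -0.52016964],
       [-0.51118051, -0.09652438, -0.85403603]]), 't': array([ 0.12920546, -0.44072049,  1.40080718])} [1.11020841 0.0840073  0.96621396]
0.1 [-1.24800421e-04  1.74004176e-01  9.84744783e-01 -4.92687566e-04] [0.18840521 0.51650394 0.22374541]
```

View pics/top0.png

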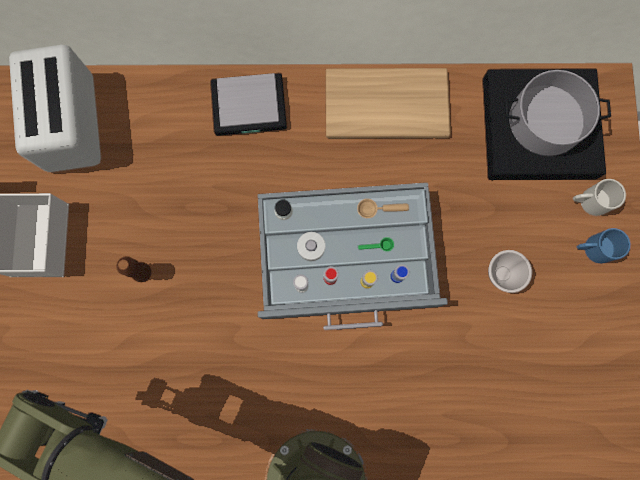

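View pics/scene0.png

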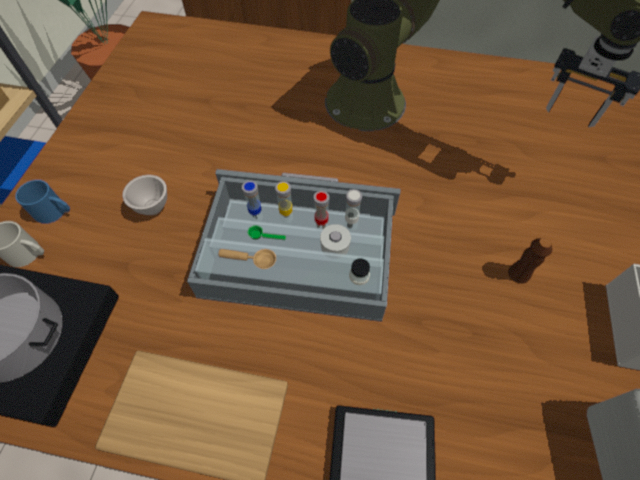

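The top view shows the tubes at white (301,283), red (331,275), yellow (370,279) and blue (401,272). The tin button is at (311,246), the green bowl at (387,244), the jar at (283,208) and the spoon at (368,208). The scene view agrees: red about (321,200), tin (336,237), bowl (255,232). Next I'll mask these and look at enlarged crops.

```bash
cat > h.py <<'E'
import numpy as np,cv2
from cell import manip
def ray(n,uv,z,c=None):
    c=c or manip.camera_info(n); R=np.array(c["R"]);t=np.array(c["t"]);C=-R.T@t
    d=R.T@np.array([(uv[0]-c["cx"])/c["fx"],(uv[1]-c["cy"])/c["fy"],1])
    return C+d*(z-C[2])/d[2]
def proj(n,X):
    c=manip.camera_info(n); p=np.array(c["R"])@X+c["t"]
    return np.array([c["cx"]+c["fx"]*p[0]/p[2],c["cy"]+c["fy"]*p[1]/p[2]])
E
python3 - <<'E'
from h import *
for n,(x0,y0,x1,y1) in {"top":(255,180,445,320),"scene":(190,165,400,320)}.items():
    im=cv2.imread(f"pics/{n}0.png"); hsv=cv2.cvtColor(im,cv2.COLOR_BGR2HSV)
    for name,lo,hi,z in [("red",(0,150,80),(8,255,255),.15),("red2",(172,150,80),(180,255,255),.15),("yel",(18,140,80),(32,255,255),.15),("blue",(110,150,60),(130,255,255),.15),("green",(45,100,40),(85,255,255),.083)]:
        m=cv2.inRange(hsv,lo,hi); r=np.zeros_like(m); r[y0:y1,x0:x1]=m[y0:y1,x0:x1]
        k,_,st,ce=cv2.connectedComponentsWithStats(r)
        for i in range(1,k):
            if st[i,4]>8: print(n,name,st[i],ce[i].round(1),ray(n,ce[i],z).round(4))
    cr=im[y0:y1,x0:x1]; s=4 if n=="top" else 3.8
    cv2.imwrite(f"pics/{n}c.png",cv2.resize(cr,None,fx=s,fy=s,interpolation=cv2.INTER_CUBIC))
E
```

```text
top red [326 269  10  10  68] [330.9 273.6] [ 0.5077 -0.0395  0.15  ]
top yel [365 272  11  11  87] [369.9 277.1] [ 0.4987 -0.1333  0.15  ]
top yel [361 282  10   6  14] [364.7 285.6] [ 0.4783 -0.1204  0.15  ]
top blue [397 267  10  10  79] [401.8 271.4] [ 0.5121 -0.2104  0.15  ]
top blue [391 274  10   9  17] [394.2 279.3] [ 0.493  -0.1915  0.15  ]
top green [358 237  36  14 242] [380.  244.8] [ 0.5889 -0.1663  0.083 ]
scene red [316 193  11   8  59] [320.9 196.3] [ 0.5092 -0.0392  0.15  ]
scene red [315 218  12   7  43] [320.4 221.5] [ 0.5779 -0.0263  0.15  ]
scene yel [277 183  11   8  72] [282.2 186.6] [ 0.4999 -0.1334  0.15  ]
scene yel [279 204  13  12  72] [285.8 211.1] [ 0.566  -0.1084  0.15  ]
scene blue [245 183  10   7  57] [249.  185.9] [ 0.5137 -0.21    0.15  ]
scene blue [248 207  13   8  55] [254.8 210.8] [ 0.5794 -0.177   0.15  ]
scene green [248 225  38  15 263] [262.2 233.4] [ 0.595  -0.1634  0.083 ]
```

View pics/topc.png

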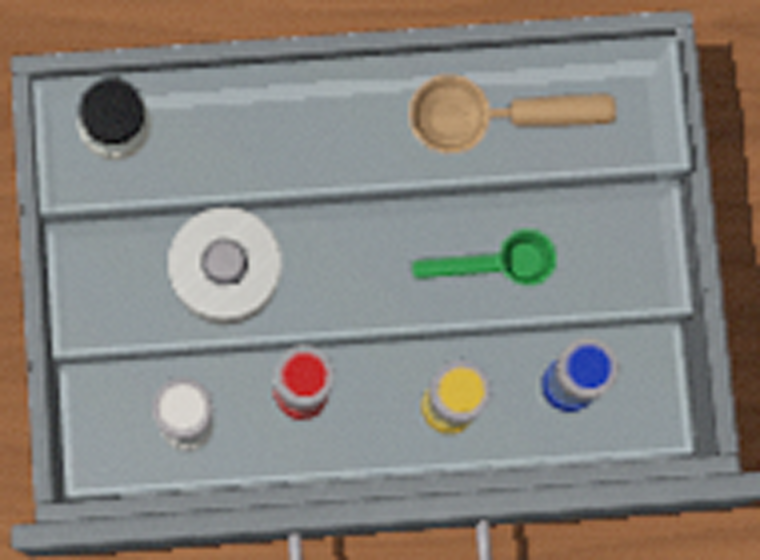

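View pics/scenec.png

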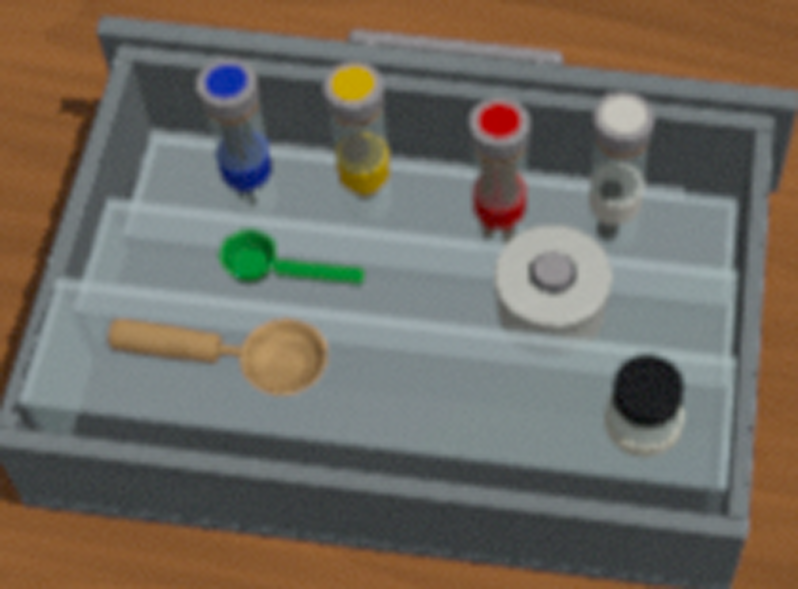

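Each colour disc separates cleanly from its band. Red is at (331,273.6) in the top view, and the two views agree within 2 mm. Next I'll measure the bowl (387,244 top; 255,232 scene) and the button (311,245; 335,236) the same way.

```bash
python3 - <<'E'
from h import *
seed={"top":((387,244),(311,245)),"scene":((255,232),(335.5,236.3))}
for n,(s,b) in seed.items():
    im=cv2.imread(f"pics/{n}0.png"); hsv=cv2.cvtColor(im,cv2.COLOR_BGR2HSV)
    g=cv2.inRange(hsv,(45,100,40),(85,255,255))
    g=cv2.morphologyEx(cv2.resize(g,None,fx=4,fy=4,interpolation=cv2.INTER_LINEAR),cv2.MORPH_OPEN,cv2.getStructuringElement(cv2.MORPH_ELLIPSE,(33,33)))
    c=max(cv2.findContours((g>127).astype(np.uint8),0,2)[0],key=cv2.contourArea)
    x,y,w,h=cv2.boundingRect(c); uv=((x+w/2)/4-.4,(y+h/2)/4-.4)
    P=ray(n,uv,.078); print(n,"bowl",np.round(uv,1),(w/4,h/4),P.round(4))
    print("  seed button",ray(n,b,.116).round(4))
    # lid: bright white blob around button, at z=.109
    m=cv2.inRange(hsv,(0,0,170),(180,40,255)); k,l,st,ce=cv2.connectedComponentsWithStats(m)
    for i in range(1,k):
        if st[i,4]>100 and abs(ce[i]-b).max()<6:
            e=cv2.minEnclosingCircle(np.argwhere(l==i)[:,::-1].astype(np.float32)); bb=st[i,:4]; uv=bb[:2]+bb[2:]/2-.5
            print("  lid",st[i],ray(n,uv,.109).round(4))
E
```

```text
top bowl [386.6 244. ] (14.0, 13.25) [ 0.5917 -0.1838  0.078 ]
  seed button [0.5835 0.0086 0.116 ]
  lid [297 232  28  27 490] [0.5847 0.0099 0.109 ]
scene bowl [255.1 232. ] (15.0, 13.25) [ 0.5917 -0.1824  0.078 ]
  seed button [0.5885 0.0109 0.116 ]
  lid [321 225  61  25 506] [0.5789 0.0454 0.109 ]
```

The two views agree within 5 mm, and the sizes (lid about 70 mm, bowl about 35 mm) and the 80–86 mm row spacing fit the description. I'll close the fingers, travel high, point at red, and check with the wrist camera before going on.

```bash
cat >> h.py <<'E'
Q=[0,0,1,0]; RED=(.5085,-.0393); SC=(.5915,-.183); TIN=(.586,.010); H=.30
E
python3 - <<'E'
from h import *
p=manip.current_tcp_pos()
manip.move_linear([p[0],p[1],.33],velocity=.1)
manip.gripper_to(0.0)
manip.goto([*RED,.33],Q)
print(manip.current_tcp_pos(),manip.current_tool_rot(),manip.current_opening(),manip.current_clock(),manip.current_joints())
c=manip.camera_info("wrist"); im=manip.get_image("wrist"); cv2.imwrite("pics/w1.png",im[:,:,::-1])
R=np.array(c["R"])
for n,X in dict(red=(*RED,.15),bowl=(*SC,.083),tin=(*TIN,.116)).items():
    p=R@np.array(X)+c["t"]; th=np.arctan2(np.hypot(*p[:2]),p[2]); k=c["fx"]*th/np.hypot(*p[:2]); print(n,c["cx"]+k*p[0],c["cy"]+k*p[1])
E
```

```text
[ 0.50854993 -0.03871474  0.3300134 ] [ 6.70300154e-06 -3.52390739e-04  9.99999937e-01  4.38041695e-05] 0.0006632076834609999 5.0167 [-1.47848451e-01  1.49556042e-01  1.46136123e+00  8.86989027e-05
  1.53067506e+00 -1.71935312e+00]
red 323.69056411937294 222.7985000126425
bowl 206.41246288986804 276.13052161595766
tin 368.4484701981056 283.99701967692107
```

View pics/w1.png

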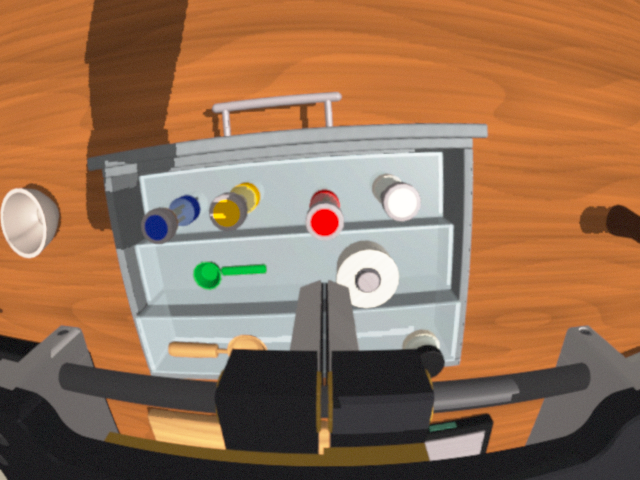

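The wrist view shows red at (325,222), the bowl at (207,274) and the button at (368,281). All are within about 3 px of my predictions, so the positions are confirmed. Running the sequence.

```bash
python3 - <<'E'
from h import *
for i,(xy,z) in enumerate([(RED,.189),(SC,.122),(TIN,.155)]):
    if i: manip.move_linear([*xy,H],Q,velocity=.12)
    manip.move_linear([*xy,z],Q,velocity=.08)
    manip.hold(2.2)
    print(manip.current_tcp_pos(),manip.current_contact_force(),manip.current_clock())
    if i<2: manip.move_linear([*xy,H],Q,velocity=.12)
for n in ("scene","wrist"):
    cv2.imwrite(f"pics/{n}f.png",manip.get_image(n)[:,:,::-1])
E
```

```text
[ 0.50848819 -0.03929066  0.18900504] [0.8258329  0.64211818 0.43031454] 9.175
[ 0.59151439 -0.18299639  0.12202207] [-0.20264122 -0.03326919  0.87606636] 16.3583
[0.58600849 0.00999556 0.15500368] [ 0.59241114 -0.42862472 -0.05205411] 23.9083
```

View pics/wristf.png

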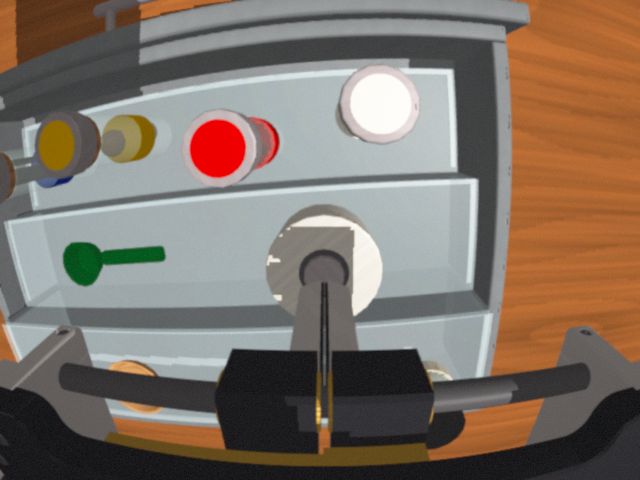

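View pics/scenef.png

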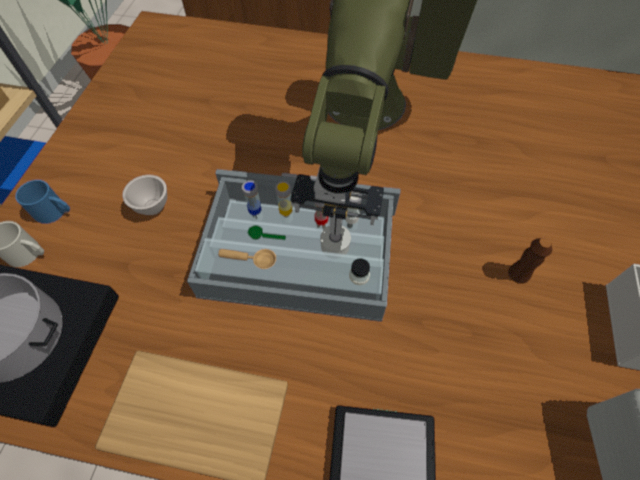

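The wrist view shows the button at (324,268), right at the fingertips. In the scene view everything stands where it began, so I'm handing in.

```bash
python3 -c "
from cell import manip
print(manip.hand_in())"
```

```text
the job is handed in; nothing more can be done
None
```

I pointed at the red tube's cap, the scoop's bowl and the tin's button in that order, holding 2.2 s at each. The arm ended still over the tin, nothing appeared touched or moved in the final pictures, and the job is handed in; no verdict came back.

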